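# Hang the offcut pail on the tool rack

## Task

Clear the little zinc offcut pail off the table: with the pail still standing on the table, raise its folded-down wire bail upright by the wooden grip, then lift the pail by that grip without letting it tip over, and lower it gently into the iron hook of the tool rack, keeping hold until the hook bears it. Then let go and leave it hanging level and still by the middle of its grip; do not shift the sculptures or anything else on the table.

Things in the scene. Friction and masses are not known exactly. Their poses are not given: they have to be found in the camera images.
- pail: empty galvanised pail, about 0.4 kg, standing on the table: 95 mm tall, 104 mm across the top (108 over the rolled rim), 80 mm across the foot. Origin at the centre of its underside, z up. The bail's two ears lie on its y axis, 60 mm either side, 82 mm up; the folded bail lies on its -x side, with 39 mm of free space between grip and rim
- pail_ears (a point): point on the pail's centre line midway between the two ears, 82 mm above its underside; the bail turns about the y axis through this point. Axes are the pail's
- bail (a joint): angle of the wire bail about the ears' axis, rad: 0 = level, reaching to the pail's -x; 1.57 = upright above the pail; -0.15 = lower stop, where it starts; 3.29 = stop on the other side. Wire 5.6 mm thick. The ears rub a little (0.02 N m): within about half a radian of upright the bail stays up by itself, farther down it drops back; a hanging pail swings to level
- grip: turned wooden grip on the bail's crown: a roller 16 mm in diameter, 90 mm long, free to spin on the wire, so it can be held fast while the bail turns. Origin at its centre, 102 mm from the ears' axis (folded down: 101 mm out, 67 mm above the table); y axis along the wire, x and z spin with it. Held 20 to 25 mm beside the middle, it leaves the middle free for the hook
- rack: wooden tool rack fixed to the table, 370 mm wide. Origin on the table below the front face of its hook board; front looks along its -x, width along y. Hook board 190 to 300 mm above the table, 18 mm thick; below it the rack is open between the uprights (155 mm either side of the middle). Pliers hang on the board 112 mm either side of the middle, standing out up to 30 mm
- hook_seat (a point): where the middle of the grip's axis lies when it sits in the hook: 65 mm in front of the hook board, 232.5 mm above the table. Axes are the rack's. The hook is a 10 mm iron bar in the rack's x-z plane at mid width, sloping down from the board to a saddle 8 mm below this point, then turning up to its tip. The grip goes over the tip with its wire along the rack's y, then down
- hook_tip (a point): top of the hook's upturned tip, 259 mm above the table, 92 mm in front of the hook board (27 mm farther out than hook_seat). Axes are the rack's
- ledge_edge (a point): middle of the lower front edge of the rack's ledge, which carries tins: 35 mm in front of the hook board, 355 mm above the table, running the whole width. It leaves no room for a gripper standing straight up over the hook: lean the tool 35 to 50 degrees away from the rack
- tower: bystander: a finished wire sculpture, an upright cage of black wire, 62 x 62 mm and 115 mm tall; origin at the centre of its underside
- houses: bystander: a low wire sculpture, a row of three little wire houses, 165 x 58 mm, 84 mm tall at the gables; origin at the centre of its underside, long side along its x
- pliers: bystander: long-nose pliers lying flat, 168 mm long, 56 mm over the black handles, 12 mm thick; origin at the rivet on the table, jaws towards its +x
- multitool: bystander: a folded steel pocket multi-tool lying flat, 104 x 30 x 20 mm; origin at the centre of its underside
- notebook: bystander: a closed dark-blue notebook, 140 x 205 x 18 mm; origin at the centre of its underside
- mug: bystander: a blue ceramic mug, 80 mm across and 90 mm tall, with three pencils standing up to 150 mm; origin at the centre of its underside, handle towards its +y
- spool: bystander: a black spool wound with copper wire, 84 mm across, 60 mm tall, standing on end; origin at the centre of its underside

How it is judged:
By the outcome, as a careful person would: the job done as asked, in the order asked, and still so for the second after the job is handed in, with the robot touching nothing.
It also fails if it takes over 67 s, if anything falls off the work surface, if the arm or the gripper's body presses on something with over 40 N, if the wrist force passes 120 N, or if a joint passes its speed limit or range.

## Robot

A 6-joint arm with a two-finger parallel gripper is mounted at the origin on the work surface. World frame = base frame: x ahead of the robot, y to its left, z up, the work surface at z = 0. Lengths are in m, angles in degrees, forces in N, time in s.
With the tool pointing down it reaches from about 0.35 to 0.975 m from the base axis. Payload 4.9 kg.
Tool frame: the origin (TCP) lies on the centre line of the jaws, within the pads' length; the fingertips stand 25 mm ahead of it and the grasp point (between the pads) lies 6 mm ahead of it; x points along the fingers, y is the direction in which the jaws open and shut, and the axes are right-handed (so a half turn about x gives the same grasp; the last joint's range is limited). The gripper opens to 85 mm and grips with 20 to 120 N. Pads are 22 mm wide; open, the fingers measure 114 mm over their backs; the gripper's body (76 mm by 85 mm) begins 54 mm behind the grasp point. The pads swing forward as they close: fully open they stand 13 mm farther back than shut.
Start: joints at [-71.562, 3.019, 92.412, -0, 84.569, -6.818], TCP at [0.267, -0.565, 0.256] pointing down, gripper open.
Joint ranges: [-172.51, 172.51], [-57.92, 126.97], [3.15, 148.05], [-58.71, 238.71], [5.1, 150.11], [-179.66, 179.66]. Speed limits (degrees/s): [147.25, 147.25, 180, 180, 180, 180].

## Interface

Orientations are given as [roll, pitch, yaw] about the fixed x, y, z axes, in that order (R = Rz(yaw) Ry(pitch) Rx(roll)).
In Python, from cell import r, eyes gives the robot as it stands.
- The arm moves only by the shell command python3 -m handwheel 'ROWS'. ROWS is JSON, a list that holds one entry, the list of rows, each a list of 5 numbers: the shift along the tool's x, y, z normalised to -1 to 1, where 1 is 0.4 m, then the turn about the tool's x normalised to -1 to 1, where 1 is 360 degrees, then the gripper's target within -1 to 1 (fully open at 1, half-way at 0, shut at -1). In form: [[[x, y, z, roll, grip], ...]]. A call has 1 to 20 rows; each row is the pose to reach, as a shift and turn from the pose measured when the call began, along the tool's axes at that moment, turning the shorter way round; what a row does not reach only later rows make up. A row lasts 1/12 s, in which the tool goes at most 41.7 mm and 7.16 degrees, less where a joint would pass 70% of its speed; a pose out of reach is approached as far as the arm can. A call with a number of a shift or a turn outside -1 to 1 is refused whole. A call with a gripper value outside its range is refused whole. The fingers move at their own pace and stop on an object; the grip force is fixed at half the most. Time passes only in rows, so rows that repeat a pose let the fingers close. It gives the time, the measured TCP pose, the force and the opening at its end, in the units of the state.
- r.sense(): the state, without advancing time (a new reading comes with each control period).
- eyes.read_camera(name): name is "scene" or "side" or "wrist"; returns a dict with "image" (480x640x3 uint8, red, green, blue), "fx", "fy", "cx", "cy" (pixels), "view" (4x4, takes a point from world to camera coordinates). Camera axes: x right, y up, looking along -z (the intrinsics and any distortion apply to the point x, -y, -z); pixel columns grow to the right and rows downward; lengths in m; the calibration is good to about 2 mm. A picture is of the moment at which its call begins. There is no depth.
- r.sign_off(): hands the job in, once; it reports no verdict.
The state is a dict: "time": time; "joint_positions": joint angles; "qd": joint speeds; "joint_torque": joint torques, N m; "tool_pos": TCP position; "tool_rot": TCP orientation; "contact_force": force on the tool from outside, world axes, zero at the start; "torque": the same for the moment, N m; "grip_width": finger opening in m.
Only numpy, scipy, OpenCV 4.12 (cv2) and the standard library are available. Lean on these libraries where they do the work, as an engineer would, in place of code of your own. Each camera call takes 0.05 s, during which the arm holds its last target. There are 200 camera calls.

## Working session

There is one attempt and no reset: what is moved stays moved. The work goes in short steps, Python scripts to look and compute and a shell command to move; the robot and the scene stay as the last step left them, time stands still between calls to the robot, and variables do not carry over. Pictures are saved under pics/ and viewed, on a budget of 10 in all, crops included, one or two more only if the job needs it, and the job is handed in when it is done.

```bash
ls; mkdir -p pics; cat > h.py <<'E'
from cell import r, eyes
import numpy as np, cv2
from scipy.spatial.transform import Rotation as R
def snap(n,f):
    c=eyes.read_camera(n); cv2.imwrite('pics/'+f,c['image'][:,:,::-1]); 
    np.savez('pics/'+f+'.npz',**{k:c[k] for k in c}); return c
def load(f): return dict(np.load('pics/'+f+'.npz',allow_pickle=True))
def proj(c,p):
    q=c['view']@np.append(p,1); x,y,z=q[0],-q[1],-q[2]
    return np.array([c['fx']*x/z+c['cx'],c['fy']*y/z+c['cy']])
def ray(c,u,v):
    V=np.linalg.inv(c['view']); d=np.array([(u-c['cx'])/c['fx'],-(v-c['cy'])/c['fy'],-1.])
    return V[:3,3],V[:3,:3]@d
def onz(c,u,v,z):
    o,d=ray(c,u,v); return o+d*(z-o[2])/d[2]
def pose():
    s=r.sense(); return np.array(s['tool_pos']),R.from_euler('xyz',s['tool_rot'],degrees=True)
def tri(c1,p1,c2,p2):
    o1,d1=ray(c1,*p1);o2,d2=ray(c2,*p2)
    t=np.linalg.lstsq(np.c_[d1,-d2],o2-o1,rcond=None)[0]
    a=o1+d1*t[0];b=o2+d2*t[1]; return (a+b)/2,np.linalg.norm(a-b)
E
python3 - <<'E'
from h import *
print(r.sense())
for n in ('scene','side'):
    c=snap(n,n+'0.png'); print({k:(c[k] if np.size(c[k])<20 else 0) for k in c})
a=cv2.imread('pics/scene0.png');
E
```

```text
pics
{'time': 0.0, 'joint_positions': array([-7.15642042e+01,  3.05614074e+00,  9.24897046e+01, -1.14596417e-03,
        8.45694212e+01, -6.81710082e+00]), 'qd': array([-0.04588276, -0.09374784,  0.05818874,  0.01359254,  0.0915384 ,
       -0.00290259]), 'joint_torque': array([ 1.96744768e-03, -3.93663061e+01, -3.70178103e+01, -1.74291796e-05,
        6.93736816e-03,  5.70820660e-06]), 'tool_pos': array([ 0.26646268, -0.56473409,  0.25509996]), 'tool_rot': array([-96.25015848,  89.88472781, 109.00284772]), 'contact_force': array([-0.17787179, -0.22861844, -0.37379961]), 'torque': array([-0.02312988, -0.04367414,  0.01307852]), 'grip_width': 0.085428632500553}
{'image': 0, 'fx': 443.47999388405873, 'fy': 443.47999388405873, 'cx': 318.6905331320349, 'cy': 232.89370069819995, 'view': array([[ 0.34017548,  0.94036019, -0.00182899, -0.22994172],
       [-0.77451237,  0.28128199,  0.56657836,  0.32333122],
       [ 0.5333022 , -0.19131949,  0.82400583, -1.45102255],
       [ 0.        ,  0.        ,  0.        ,  1.        ]])}
{'image': 0, 'fx': 612.921722770705, 'fy': 612.921722770705, 'cx': 323.03963330489097, 'cy': 235.17283373698692, 'view': array([[ 0.88952019, -0.4568883 , -0.00262996, -0.52798478],
       [ 0.34417437,  0.66626842,  0.66153639, -0.35259932],
       [-0.30049598, -0.58935514,  0.74990845, -1.61701944],
       [ 0.        ,  0.        ,  0.        ,  1.        ]])}
```

```bash
python3 -m handwheel --help 2>&1 | head -20
```

```text
invalid input: not JSON, or not a number
```

View pics/scene0.png

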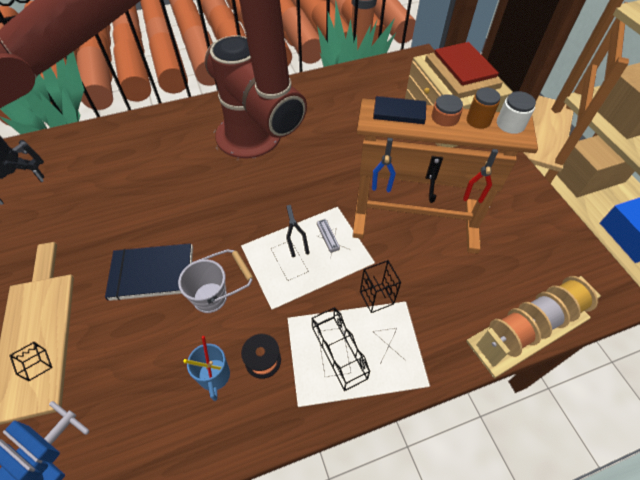

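View pics/side0.png

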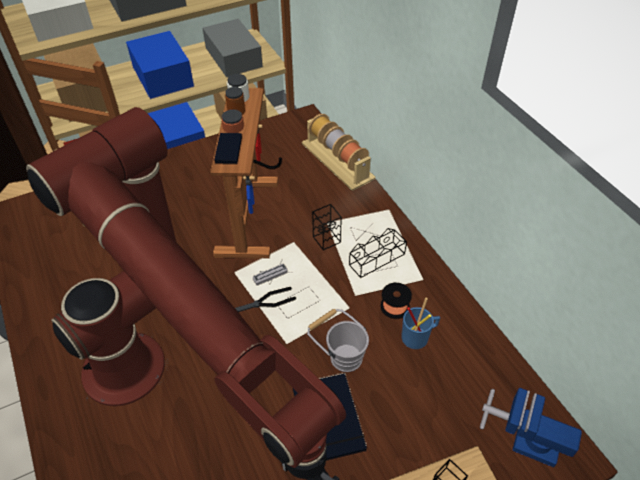

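Scene: pail at about (203,285) with its grip at (241,264), rack's hook at (433,180). Side: grip at (322,320), pail at (347,345), hook at about (268,162). I'll enlarge these for precise points.

```bash
python3 - <<'E'
import cv2,numpy as np
a=cv2.imread('pics/scene0.png');b=cv2.imread('pics/side0.png')
def cr(i,x,y,w=100,h=75):return cv2.resize(i[y:y+h,x:x+w],(400,300),interpolation=cv2.INTER_CUBIC)
m=np.vstack([np.hstack([cr(a,170,240),cr(a,385,140)]),np.hstack([cr(b,290,300),cr(b,220,110)])])
cv2.imwrite('pics/m1.png',m)
from h import *
c=load('scene0.png');s=load('side0.png')
print('grip',tri(c,(241,264),s,(322,320)))
print('scene grip z.067',onz(c,241,264,.067),'side',onz(s,322,320,.067))
print('rim z.095',onz(c,203,282,.095),onz(s,347,338,.095))
E
```

```text
grip (array([ 0.51538473, -0.14537453,  0.07008021]), np.float64(0.0013056226470161362))
scene grip z.067 [ 0.51300175 -0.14482618  0.067     ] side [ 0.5165725  -0.14419852  0.067     ]
rim z.095 [ 0.54757523 -0.2404225   0.095     ] [ 0.54008716 -0.2387616   0.095     ]
```

View pics/m1.png

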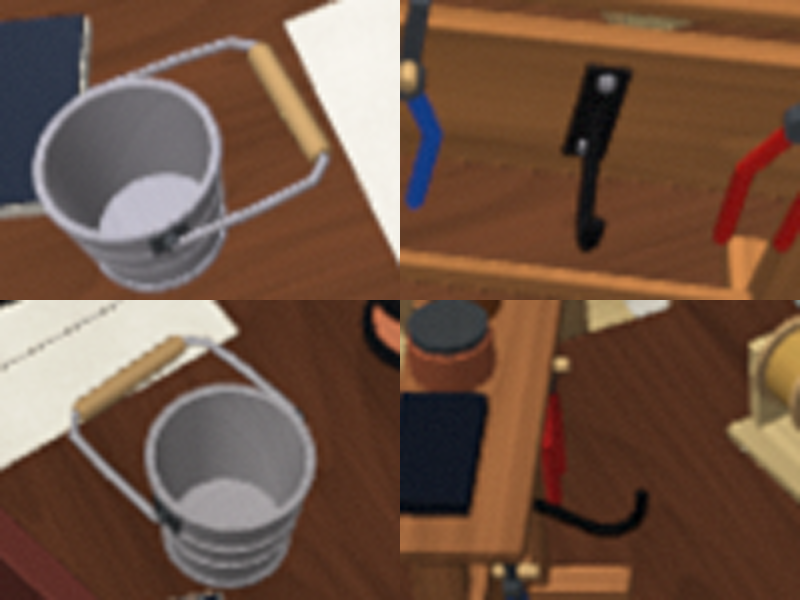

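```bash
python3 - <<'E'
from h import *
c=load('scene0.png');s=load('side0.png')
t=lambda a,b:print(*[np.round(x,4) for x in tri(c,a,s,b)])
for a,b in (((234.5,251.3),(335.8,311)),((250,278),(309.5,328)),((234.5,251.3),(309.5,328)),((250,278),(335.8,311)),((242.2,265),(322.6,319.5)),((201.8,280.8),(347.8,339.2)),((435,195.5),(280.5,158))): t(a,b)
print('tip@.259',onz(c,435,195.5,.259),onz(s,280.5,158,.259))
for p in ((201.8,280.8),):print('rim',onz(c,*p,.095),onz(s,347.8,339.2,.095))
import cv2
a=cv2.imread('pics/scene0.png');b=cv2.imread('pics/side0.png')
def cr(i,x,y,w,h,W,H):return cv2.resize(i[y:y+h,x:x+w],(W,H),interpolation=cv2.INTER_CUBIC)
m=np.hstack([cr(a,340,80,210,180,420,360),cr(b,200,75,90,90,360,360)])
cv2.imwrite('pics/m2.png',m)
E
```

```text
[ 0.5322 -0.1641  0.1414] 0.0317
[ 0.5033 -0.1206 -0.0105] 0.0301
[ 0.4744 -0.1521  0.0702] 0.0025
[ 0.5613 -0.1355  0.0696] 0.0034
[ 0.5181 -0.1434  0.0681] 0.0016
[ 0.5414 -0.2421  0.0924] 0.0015
[0.6076 0.2962 0.2575] 0.0001
tip@.259 [0.60861253 0.29526123 0.259     ] [0.60690502 0.29470905 0.259     ]
rim [ 0.54348422 -0.24242416  0.095     ] [ 0.54019451 -0.24282146  0.095     ]
```

View pics/m2.png

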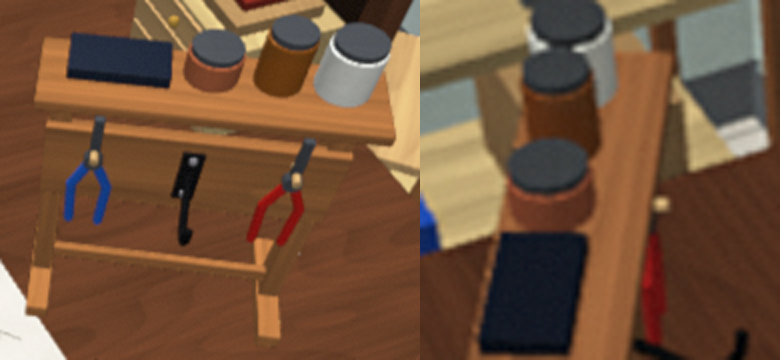

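Grip ends (0.474,-0.152) and (0.561,-0.136): 89 mm long. Grip to pail centre comes out at 101 mm, so both are consistent with the given sizes. The ledge's lower front edge in the scene picture runs (358,131.5) to (536,151.5).

```bash
python3 - <<'E'
from h import *
c=load('scene0.png')
a=onz(c,358,131.5,.355);b=onz(c,536,151.5,.355);print(a,b,np.linalg.norm(a-b))
y=(b-a)/np.linalg.norm(a-b);print('along az',np.degrees(np.arctan2(y[1],y[0])))
n=np.array([y[1],-y[0],0]); m=(a+b)/2
print('front az',np.degrees(np.arctan2(n[1],n[0])),'hook tip from ledge',m+n*.057,'seat', m+n*.03)
E
python3 -m handwheel '[[[-0.25,0,0,0,1],[-0.5,0,0,0,1],[-0.5,0,0,0,1],[-0.5,0,0,0,1],[-0.5,0,0,0,1],[-0.5,0,0,0,1]]]'
```

```text
[0.4590629  0.16830867 0.355     ] [0.63879522 0.48904694 0.355     ] 0.36766390980261987
along az 60.73500825501145
front az -29.26499174498855 hook tip from ledge [0.59865404 0.30081338 0.355     ] seat [0.5751001  0.31401232 0.355     ]
time: 0.6
tool_pos: [0.267, -0.5661, 0.4651]
tool_rot: [83.2, 89.3, -71.6]
contact_force: [-0.9, -0.0, 0.3]
grip_width: 0.0855
```

```bash
cat >> h.py <<'E'
def go(p):
    t,q=pose(); d=q.inv().apply(np.array(p)-t)/.4; print('pos',t.round(4),'delta',d.round(4)); print(q.as_matrix().round(3)); return d
E
python3 -c "
from h import *
go([.38,-.21,.45]);go([.1,-.055,.45]);print(r.sense()['joint_positions'].round(1))"
```

```text
pos [ 0.267  -0.5661  0.4651] delta [ 0.0284 -0.6851 -0.6355]
[[ 0.004  0.427 -0.904]
 [-0.012 -0.904 -0.427]
 [-1.     0.012  0.001]]
pos [ 0.267  -0.5661  0.4651] delta [ 0.0211 -1.3342 -0.1677]
[[ 0.004  0.427 -0.904]
 [-0.012 -0.904 -0.427]
 [-1.     0.012  0.001]]
[-71.6   0.5  75.5   0.  103.3  -6.8]
```

```bash
python3 -c "
from h import *
go([.368,-.118,.45])"; python3 -m handwheel '[[[0.015,-0.94,-0.71,0,1],[0.015,-0.94,-0.71,0,1],[0.015,-0.94,-0.71,0,1],[0.015,-0.94,-0.71,0,1],[0.015,-0.94,-0.71,0,1],[0.015,-0.94,-0.71,0,1],[0.015,-0.94,-0.71,0,1],[0.015,-0.94,-0.71,0,1],[0.015,-0.94,-0.71,0,1],[0.015,-0.94,-0.71,0,1],[0.015,-0.94,-0.71,0,1],[0.015,-0.94,-0.71,0,1],[0.015,-0.94,-0.71,0,1],[0.015,-0.94,-0.71,0,1]]]'
python3 -c "
from h import *
go([.368,-.118,.45]);go([.193,-.021,.45]);print(r.sense()['joint_positions'].round(1),r.sense()['time'])"
```

```text
pos [ 0.267  -0.5661  0.4651] delta [ 0.0256 -0.9059 -0.7065]
[[ 0.004  0.427 -0.904]
 [-0.012 -0.904 -0.427]
 [-1.     0.012  0.001]]
time: 1.77
tool_pos: [0.3634, -0.1046, 0.4536]
tool_rot: [80.5, 89.3, -74.2]
contact_force: [-0.3, -0.9, 0.5]
grip_width: 0.0852
pos [ 0.3634 -0.1046  0.4536] delta [0.0093 0.035  0.0039]
[[ 0.003  0.428 -0.904]
 [-0.012 -0.903 -0.428]
 [-1.     0.012  0.002]]
pos [ 0.3634 -0.1046  0.4536] delta [ 0.0049 -0.3715  0.2953]
[[ 0.003  0.428 -0.904]
 [-0.012 -0.903 -0.428]
 [-1.     0.012  0.002]]
[-27.  -33.8 104.1  -0.6 109.2  37.4] 1.7667
```

```bash
python3 -m handwheel '[[[0,-0.1,0.08,0,1],[0,-0.2,0.16,0,1],[0,-0.3,0.24,0,1],[0,-0.4,0.32,0,1],[0,-0.4,0.32,0,1],[0,-0.4,0.32,0,1]]]'
python3 -c "
from h import *
go([.368,-.118,.45]);print(r.sense()['joint_positions'].round(1),r.sense()['qd'].round(1))"
```

```text
time: 2.27
tool_pos: [0.2092, -0.017, 0.4658]
tool_rot: [5.5, 88.8, -149.2]
contact_force: [-0.2, 0.7, 1.0]
grip_width: 0.0855
pos [ 0.2092 -0.017   0.4658] delta [ 0.035   0.3979 -0.2517]
[[-0.018  0.427 -0.904]
 [-0.011 -0.904 -0.427]
 [-1.     0.002  0.021]]
[-24.1 -57.9 114.5  -1.2 124.   40. ] [-1.   0.   0.1 -0.4 -3.9 -3. ]
```

```bash
python3 -m handwheel '[[[0,-0.2,0.16,0,1],[0,-0.4,0.32,0,1],[0,-0.4,0.32,0,1],[0,-0.4,0.32,0,1],[0,-0.4,0.32,0,1],[0,-0.4,0.32,0,1]]]'
python3 -c "
from h import *
go([.368,-.118,.45]);print(r.sense()['joint_positions'].round(1),r.sense()['qd'].round(1))"
```

```text
time: 2.77
tool_pos: [0.1517, 0.0935, 0.5191]
tool_rot: [7.2, 87.6, -147.7]
contact_force: [-0.2, -0.1, 0.3]
grip_width: 0.0851
pos [0.1517 0.0935 0.5191] delta [ 0.1652  0.7075 -0.2719]
[[-0.036  0.425 -0.904]
 [-0.023 -0.905 -0.424]
 [-0.999  0.005  0.042]]
[  8.6 -57.8 108.9  -1.3 131.1  72.6] [70.   0.1 -4.5  1.3  5.6 69.7]
```

```bash
python3 -c "
from h import *
go([.33,-.1,.36])"
```

```text
pos [0.1517 0.0935 0.5191] delta [ 0.3924  0.6252 -0.2146]
[[-0.036  0.425 -0.904]
 [-0.023 -0.905 -0.424]
 [-0.999  0.005  0.042]]
```

```bash
cat > st.py <<'E'
from h import *
p,q=pose(); s=r.sense(); x=q.as_matrix()[:,0]
print('t',round(s['time'],2),'p',p.round(3),'lean',np.degrees(np.arccos(-x[2])).round(1),'az',np.degrees(np.arctan2(x[1],x[0])).round(0),'z',q.as_matrix()[:,2].round(3),'j',s['joint_positions'].round(1),'F',s['contact_force'].round(1),'w',round(s['grip_width'],4))
E
python3 -m handwheel '[[[0.39,0.62,-0.21,0,1],[0.39,0.62,-0.21,0,1],[0.39,0.62,-0.21,0,1],[0.39,0.62,-0.21,0,1],[0.39,0.62,-0.21,0,1],[0.39,0.62,-0.21,0,1],[0.39,0.62,-0.21,0,1],[0.39,0.62,-0.21,0,1],[0.39,0.62,-0.21,0,1],[0.39,0.62,-0.21,0,1]]]' >/dev/null; python3 st.py
python3 -m handwheel '[[[0,-0.57,0.41,0,1],[0,-0.57,0.41,0,1],[0,-0.57,0.41,0,1],[0,-0.57,0.41,0,1],[0,-0.57,0.41,0,1]]]' >/dev/null; python3 st.py
python3 -m handwheel '[[[0,-0.57,0.41,0,1],[0,-0.57,0.41,0,1],[0,-0.57,0.41,0,1]]]' >/dev/null; python3 st.py
```

```text
t 3.6 p [ 0.327 -0.1    0.36 ] lean 2.5 az -151.0 z [-0.906 -0.422  0.044] j [-27.9 -39.9 116.4  -2.2 104.8  36.6] F [-0.7 -0.9  0.6] w 0.0854
t 4.02 p [ 0.226 -0.008  0.384] lean 3.9 az -162.0 z [-0.905 -0.42   0.067] j [-18.3 -57.9 122.7  -2.6 118.3  45.6] F [ 0.7 -0.5  0.6] w 0.0855
t 4.27 p [0.202 0.065 0.414] lean 5.0 az -161.0 z [-0.904 -0.419  0.086] j [ -0.7 -57.9 119.8  -1.9 122.8  63.5] F [ 1.  -0.4 -0.1] w 0.0857
```

```bash
cat >> h.py <<'E'
def dirs(d):
    p,q=pose(); print('dir',(q.inv().apply(d)/.4).round(3))
E
python3 - <<'E'
from h import *
a=np.radians(-29); n=np.array([np.cos(a),np.sin(a),0]);m=np.array([-n[1],n[0],0])
go(n*.24+m*.075+[0,0,.39]); dirs(-n*.18-[0,0,.08])
E
```

```text
pos [0.2015 0.0646 0.4141] delta [0.0586 0.3092 0.0146]
[[-0.083  0.42  -0.904]
 [-0.028 -0.908 -0.419]
 [-0.996 -0.01   0.086]]
dir [ 0.226 -0.361  0.247]
```

```bash

python3 -m handwheel '[[[0.06,0.31,0.015,0,1],[0.06,0.31,0.015,0,1],[0.06,0.31,0.015,0,1],[0.06,0.31,0.015,0,1],[0.06,0.31,0.015,0,1]]]' >/dev/null; python3 st.py
python3 -m handwheel '[[[0.23,-0.36,0.25,0,1],[0.23,-0.36,0.25,0,1],[0.23,-0.36,0.25,0,1]]]' >/dev/null; python3 st.py
python3 -m handwheel '[[[0.23,-0.36,0.25,0,1],[0.23,-0.36,0.25,0,1]]]' >/dev/null; python3 st.py
python3 -m handwheel '[[[0.23,-0.36,0.25,0,1]]]' >/dev/null; python3 st.py
python3 -m handwheel '[[[0.8,-1,0.7,0,1],[0.8,-1,0.7,0,1],[0.8,-1,0.7,0,1],[0.8,-1,0.7,0,1]]]' >/dev/null; python3 st.py
```

```text
t 4.68 p [ 0.246 -0.052  0.39 ] lean 5.0 az -162.0 z [-0.905 -0.416  0.086] j [-25.5 -52.7 120.   -3.8 116.2  38.3] F [0.5 0.6 0.1] w 0.0851
t 4.93 p [ 0.222 -0.003  0.359] lean 6.4 az -166.0 z [-0.904 -0.414  0.11 ] j [-16.3 -57.9 125.2  -3.7 118.2  47.6] F [ 0.1 -0.7  0.7] w 0.0854
t 5.1 p [0.215 0.041 0.341] lean 7.7 az -166.0 z [-0.901 -0.413  0.132] j [ -5.9 -57.9 127.   -2.9 118.2  58.4] F [ 0.6 -0.3 -0.1] w 0.0855
t 5.18 p [0.207 0.067 0.331] lean 8.7 az -166.0 z [-0.899 -0.411  0.148] j [  0.5 -57.9 128.   -2.3 118.3  65.1] F [ 1.1 -0.   0.9] w 0.0855
t 5.52 p [0.145 0.178 0.268] lean 9.2 az -163.0 z [-0.897 -0.412  0.159] j [ 29.6 -57.9 133.9   2.3 113.   95.8] F [ 0.8  0.7 -0.1] w 0.0858
```

```bash

python3 - <<'E'
from h import *
go([.35,-.1,.45]);
p,q=pose(); print('2nd, same frame',(q.inv().apply(np.array([.93,.09,.45])-p)/.4).round(3)); dirs([.35,.04,0])
E
```

```text
pos [0.1448 0.1781 0.2681] delta [-0.4962  0.8348 -0.102 ]
[[-0.154  0.413 -0.897]
 [-0.046 -0.91  -0.412]
 [-0.987 -0.022  0.159]]
2nd, same frame [-0.741  1.002 -1.599]
dir [-0.139  0.271 -0.826]
```

```bash

python3 -m handwheel '[[[-0.5,0.83,-0.1,0,1],[-0.5,0.83,-0.1,0,1],[-0.5,0.83,-0.1,0,1],[-0.5,0.83,-0.1,0,1],[-0.5,0.83,-0.1,0,1],[-0.5,0.83,-0.1,0,1],[-0.5,0.83,-0.1,0,1],[-0.5,0.83,-0.1,0,1],[-0.5,0.83,-0.1,0,1],[-0.5,0.83,-0.1,0,1]]]' >/dev/null; python3 st.py
python3 -m handwheel '[[[-0.16,0.11,-1,0,1],[-0.16,0.11,-1,0,1],[-0.16,0.11,-1,0,1],[-0.16,0.11,-1,0,1],[-0.16,0.11,-1,0,1],[-0.16,0.11,-1,0,1],[-0.16,0.11,-1,0,1],[-0.16,0.11,-1,0,1],[-0.16,0.11,-1,0,1],[-0.16,0.11,-1,0,1]]]' >/dev/null; python3 st.py
python3 -m handwheel '[[[-0.09,0.06,-0.55,0,1],[-0.09,0.06,-0.55,0,1],[-0.09,0.06,-0.55,0,1],[-0.09,0.06,-0.55,0,1],[-0.09,0.06,-0.55,0,1],[-0.09,0.06,-0.55,0,1]]]' >/dev/null; python3 st.py
python3 -m handwheel '[[[-0.14,0.27,-0.83,0,1],[-0.14,0.27,-0.83,0,1],[-0.14,0.27,-0.83,0,1]]]' >/dev/null; python3 st.py
python3 -m handwheel '[[[-0.14,0.27,-0.83,0,1]]]' >/dev/null; python3 st.py
python3 -m handwheel '[[[-0.14,0.27,-0.83,0,1]]]' >/dev/null; python3 st.py
```

```text
t 6.35 p [ 0.35  -0.101  0.456] lean 9.0 az -162.0 z [-0.899 -0.409  0.155] j [-23.6 -30.7 102.2  -6.6 115.1  39.6] F [-1.3  0.7 -0.6] w 0.0852
t 7.18 p [0.739 0.028 0.458] lean 8.8 az -162.0 z [-0.899 -0.411  0.153] j [ -2.5  22.2  51.7  -3.4 114.3  61.9] F [ 0.5 -0.1  0.1] w 0.0854
t 7.68 p [0.9   0.092 0.419] lean 9.3 az -163.0 z [-0.896 -0.414  0.16 ] j [  1.8  57.6   4.3  -3.  127.1  65.5] F [ 0.2  0.7 -8.5] w 0.0851
t 7.93 p [0.918 0.094 0.397] lean 7.6 az -160.0 z [-0.9   -0.415  0.133] j [  1.9  59.5   3.1  -2.8 124.6  65.7] F [0.2 0.3 0.7] w 0.0856
t 8.02 p [0.93  0.095 0.386] lean 6.2 az -157.0 z [-0.903 -0.416  0.107] j [  1.9  60.1   3.1  -2.7 122.4  65.9] F [-0.2  0.  -0. ] w 0.0851
t 8.1 p [0.94  0.096 0.377] lean 4.6 az -150.0 z [-0.906 -0.416  0.08 ] j [  1.9  60.7   3.1  -2.5 120.3  66.1] F [-0.1  0.5 -0. ] w 0.0853
```

```bash

python3 -m handwheel '[[[-0.1,0.27,-0.83,0,1]]]' >/dev/null; python3 -m handwheel '[[[-0.08,0.27,-0.83,0,1]]]' >/dev/null; python3 st.py
python3 - <<'E'
from h import *
d=go([.4964,-.1486,.22]);dirs([-.05,-.03,.02])
p,q=pose(); z=q.as_matrix()[:,2]; print(np.degrees(np.arctan2(z[1],z[0])))
E
```

```text
t 8.27 p [0.962 0.099 0.358] lean 2.1 az -108.0 z [-0.909 -0.416  0.025] j [  2.   61.7   3.2  -2.2 115.9  66.4] F [ 0.   1.2 -1.1] w 0.0853
pos [0.9621 0.0991 0.3584] delta [0.3809 0.0682 1.3073]
[[-0.011  0.417 -0.909]
 [-0.035 -0.909 -0.416]
 [-0.999  0.027  0.025]]
dir [-0.046  0.017  0.146]
-155.41362964223651
```

```bash

python3 -m handwheel '[[[-0.1,0.03,0.8,0,1],[-0.1,0.03,0.8,0,1],[0,0.03,0.8,0,1],[0,0.03,0.8,0,1],[0,0.03,0.8,0,1],[0,0.03,0.8,0,1],[0,0.03,0.8,0,1],[0,0.03,0.8,0,1],[0,0.03,0.8,0,1],[0,0.03,0.8,0,1]]]' >/dev/null; python3 st.py
python3 - <<'E'
from h import *
d=go([.4964,-.1486,.22])
E
```

```text
t 9.1 p [ 0.674 -0.048  0.376] lean 2.2 az -88.0 z [-0.911 -0.412  0.015] j [-9.5  7.2 76.6 -2.2 95.6 55.9] F [ 0.5 -0.   0.1] w 0.0856
pos [ 0.6738 -0.0479  0.3764] delta [0.3998 0.0321 0.5021]
[[ 0.002  0.413 -0.911]
 [-0.039 -0.91  -0.412]
 [-0.999  0.036  0.015]]
```

```bash

python3 -m handwheel '[[[0.1,0.03,0.5,0.02,1],[0.2,0.03,0.5,0.033,1],[0.3,0.03,0.5,0.033,1],[0.4,0.03,0.5,0.033,1],[0.4,0.032,0.502,0.033,0.5],[0.4,0.032,0.502,0.033,0],[0.4,0.032,0.502,0.033,0],[0.4,0.032,0.502,0.033,0]]]' >/dev/null; python3 st.py
python3 - <<'E'
from h import *
c=snap('wrist','w1.png'); print(c['view'].round(3),c['fx'],c['cx'],c['cy'])
for p in ((.5179,-.1438,.067),(.4744,-.1521,.067),(.5613,-.1355,.067),(.5415,-.2423,.095)): print(proj(c,p))
E
```

```text
t 9.77 p [ 0.496 -0.15   0.222] lean 2.3 az -83.0 z [-0.977 -0.213  0.003] j [-24.1 -11.  109.1  -2.   80.7  53.9] F [0.  0.2 0.6] w 0.0427
[[ 0.212 -0.976  0.041 -0.261]
 [ 0.942  0.194 -0.273 -0.413]
 [ 0.258  0.096  0.961 -0.458]
 [ 0.     0.     0.     1.   ]] 333.23201366501524 319.4478069814431 243.13302842768647
[309.63788536 207.34069832]
[308.72933081 258.62889835]
[310.60394728 151.45550899]
[445.29955477 209.92085083]
```

View pics/w1.png

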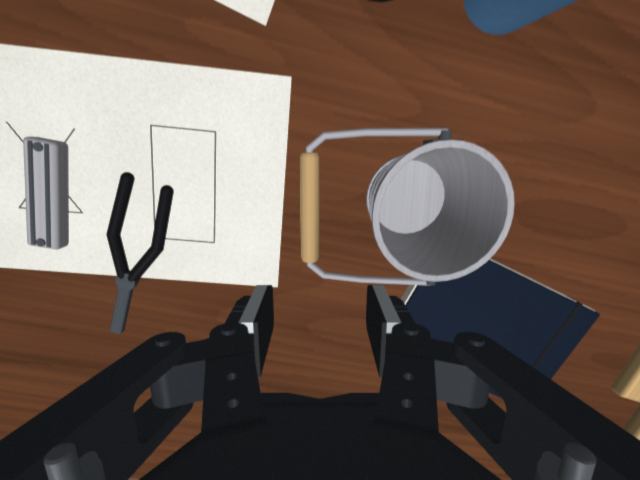

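Grip at x=310, ends at rows 152 and 263 against 151.5 and 258.6 predicted; it stands square to the jaws. Rim centre is about (443,210), predicted (445,210). The estimates hold, so I'm descending.

```bash

python3 - <<'E'
from h import *
go([.4964,-.1486,.073]); print(pose()[1].inv().apply([.022*.977,.022*.213,0]))
E
```

```text
pos [ 0.4982 -0.1498  0.2241] delta [ 0.3773 -0.0197  0.0036]
[[ 0.009  0.214 -0.977]
 [-0.041 -0.976 -0.214]
 [-0.999  0.042  0.001]]
[-1.09430532e-05  3.20908238e-05 -2.19988518e-02]
```

```bash

python3 -m handwheel '[[[0.08,-0.02,0.004,0,0],[0.16,-0.02,0.004,0,0],[0.24,-0.02,0.004,0,0],[0.32,-0.02,0.004,0,0],[0.377,-0.02,0.004,0,0],[0.377,-0.02,0.004,0,0],[0.377,-0.02,0.004,0,0]]]' >/dev/null; python3 st.py
python3 -m handwheel '[[[0,0,0,0,-0.3],[0,0,0,0,-0.5],[0,0,0,0,-0.6],[0,0,0,0,-1],[0,0,0,0,-1],[0,0,0,0,-1],[0,0,0,0,-1]]]' >/dev/null; python3 st.py
python3 - <<'E'
from h import *
c=snap('wrist','w2.png')
p,q=pose()
ax=np.array([.212,-.976,0])
for th in (-.15,.2,.55,.9,1.25,1.57):
    d=ax*(.101-.102*np.cos(th))+np.array([0,0,.082+.102*np.sin(th)-.067])
    print(th,(q.inv().apply(d)/.4).round(3))
E
```

```text
t 10.4 p [ 0.499 -0.149  0.076] lean 2.6 az -74.0 z [-0.977 -0.215 -0.003] j [-23.8  -1.3 115.1  -2.2  64.5  54.6] F [0.2 0.4 0.8] w 0.0426
t 10.98 p [ 0.501 -0.149  0.078] lean 2.6 az -68.0 z [-0.976 -0.215 -0.007] j [-23.8  -1.4 115.   -2.   64.6  54.6] F [0.8 5.5 6.3] w 0.0138
-0.15 [0.001 0.    0.   ]
0.2 [-0.088  0.007 -0.001]
0.55 [-0.169  0.043 -0.001]
0.9 [-0.233  0.104 -0.001]
1.25 [-0.271  0.184 -0.001]
1.57 [-0.281  0.265 -0.001]
```

View pics/w2.png

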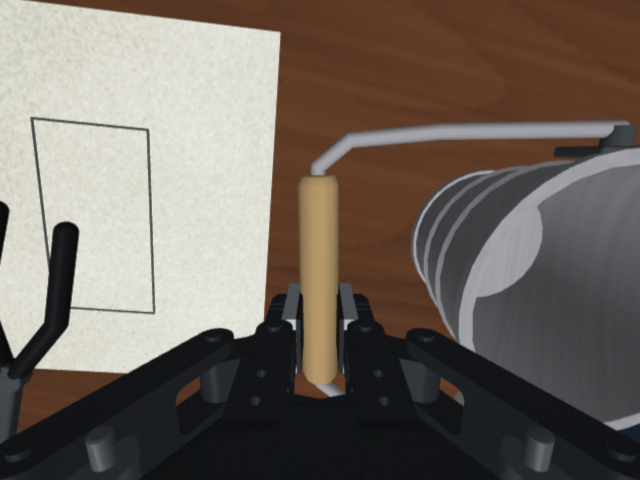

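```bash

python3 -m handwheel '[[[-0.022,0.001,0,0,-1],[-0.044,0.002,0,0,-1],[-0.066,0.004,0,0,-1],[-0.088,0.007,0,0,-1],[-0.109,0.014,0,0,-1],[-0.13,0.022,0,0,-1]]]' >/dev/null; python3 st.py
python3 - <<'E'
from h import *
p,q=pose();print(p-[.501,-.149,.078])
ax=np.array([.212,-.976,0])
for th in (.375,.5,.625,.75,.9,1.05,1.25,1.4,1.57):
    d=ax*(.101-.102*np.cos(th))+np.array([0,0,.082+.102*np.sin(th)-.067])
    d-= ax*(.101-.102*np.cos(.375))+np.array([0,0,.082+.102*np.sin(.375)-.067])
    print(th,(q.inv().apply(d)/.4).round(3))
E
```

```text
t 11.53 p [ 0.502 -0.155  0.132] lean 2.6 az -68.0 z [-0.976 -0.216 -0.008] j [-24.4  -5.2 112.9  -1.9  70.4  53.8] F [-0.3  1.8  0.6] w 0.0138
[ 0.00116808 -0.00631768  0.05368065]
0.375 [0. 0. 0.]
0.5 [-0.028  0.015 -0.   ]
0.625 [-0.054  0.033 -0.   ]
0.75 [-0.078  0.054 -0.   ]
0.9 [-0.103  0.083 -0.001]
1.05 [-0.123  0.116 -0.001]
1.25 [-0.141  0.163 -0.001]
1.4 [-0.149  0.201 -0.001]
1.57 [-0.151  0.244 -0.   ]
```

```bash

python3 -m handwheel '[[[-0.028,0.015,0,0,-1],[-0.054,0.033,0,0,-1],[-0.078,0.054,0,0,-1],[-0.102,0.083,0,0,-1],[-0.121,0.115,0,0,-1],[-0.131,0.139,0,0,-1]]]' >/dev/null; python3 st.py
python3 -m handwheel '[[[-0.009,0.025,0,0,-1],[-0.016,0.06,0,0,-1],[-0.018,0.1,0,0,-1],[-0.018,0.105,0,0,-1],[-0.018,0.105,0,0,-1]]]' >/dev/null; python3 st.py
python3 - <<'E'
from h import *
c=snap('side','s2.png');a=snap('scene','c2.png')
def cr(i,x,y,w=120,h=150):return cv2.resize(i[y:y+h,x:x+w,::-1],(400,500),interpolation=cv2.INTER_CUBIC)
cv2.imwrite('pics/m3.png',np.hstack([cr(a['image'],150,200),cr(c['image'],280,250)]))
E
```

```text
t 12.03 p [ 0.514 -0.209  0.189] lean 2.8 az -66.0 z [-0.977 -0.215 -0.009] j [-29.1  -4.8 106.7  -1.7  75.8  48.9] F [0.6 1.3 2.4] w 0.0137
t 12.45 p [ 0.522 -0.251  0.196] lean 2.6 az -68.0 z [-0.977 -0.213 -0.008] j [-32.3  -1.8 103.1  -1.6  76.6  45.7] F [-0.2  0.8 -3.2] w 0.0139
```

View pics/m3.png

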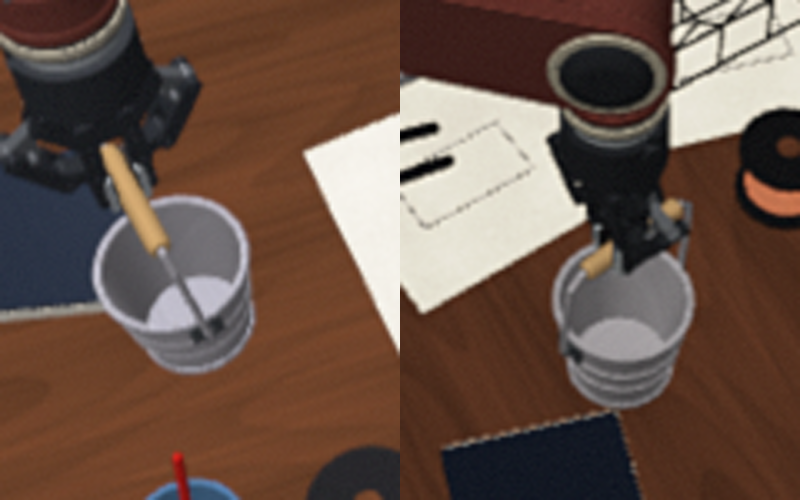

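Bail is upright over the pail, which stands. I'll turn the pail in place on the table to face the rack, so the tool can be leaned while empty.

```bash

python3 -m handwheel '[[[0,0,0,-0.012,-1],[0,0,0,-0.025,-1],[0,0,0,-0.038,-1],[0,0,0,-0.051,-1],[0,0,0,-0.064,-1],[0,0,0,-0.077,-1],[0,0,0,-0.09,-1],[0,0,0,-0.103,-1],[0,0,0,-0.116,-1],[0,0,0,-0.128,-1],[0,0,0,-0.1344,-1],[0,0,0,-0.1344,-1],[0,0,0,-0.1344,-1]]]' >/dev/null; python3 st.py
python3 - <<'E'
from h import *
z=pose()[1].as_matrix()[:,2];print(np.degrees(np.arctan2(z[1],z[0])))
for i in range(1):print(r.sense()['torque'])
E
```

```text
t 13.63 p [ 0.522 -0.249  0.196] lean 2.6 az -68.0 z [-0.489 -0.872  0.028] j [-32.2  -1.9 103.2  -1.5  76.6  -2.6] F [ 1.5  0.7 -3.6] w 0.0138
-119.30181708796658
[ 0.34934393 -0.29746169  0.02084281]
```

```bash

python3 -m handwheel '[[[0.005,0,0,0,-1],[0.005,0,0,0,-1],[0.005,0,0,0,-1]]]' >/dev/null; python3 st.py
python3 -m handwheel '[[[0.005,0,0,0,-1],[0.005,0,0,0,-1],[0.005,0,0,0,-1]]]' >/dev/null; python3 st.py
```

```text
t 13.88 p [ 0.523 -0.25   0.196] lean 2.7 az -66.0 z [-0.49  -0.871  0.029] j [-32.2  -1.8 103.2  -1.6  76.4  -2.5] F [-1.1 -0.1  4.8] w 0.0137
t 14.13 p [ 0.524 -0.251  0.196] lean 2.9 az -65.0 z [-0.49  -0.871  0.03 ] j [-32.2  -1.8 103.1  -1.6  76.2  -2.5] F [-1.4 -0.1  5.6] w 0.0139
```

```bash

python3 -m handwheel '[[[0,0,0,0,-0.4],[0,0,0,0,-0.2],[0,0,0,0,0],[0,0,0,0,0],[-0.03,0,0,0,0],[-0.08,0,0,0,0],[-0.15,0,0,0,0],[-0.25,0,0,0,0],[-0.35,0,0,0,0],[-0.45,0,0,0,0],[-0.5,0,0,0,0]]]' >/dev/null; python3 st.py
python3 - <<'E'
from h import *
go([.225,-.03,.40]); dirs([-.2,.03,-.07])
E
```

```text
t 15.05 p [ 0.52  -0.241  0.403] lean 3.4 az -60.0 z [-0.49  -0.871  0.03 ] j [-31.6  -8.2  89.5  -1.6  95.7  -2.5] F [1.  0.1 1.5] w 0.043
pos [ 0.5201 -0.2415  0.4034] delta [-0.0401 -0.9014 -0.0991]
[[ 0.029  0.871 -0.49 ]
 [-0.051 -0.488 -0.871]
 [-0.998  0.05   0.03 ]]
dir [ 0.156 -0.481  0.175]
```

```bash

python3 -m handwheel '[[[-0.04,-0.9,-0.1,0,0],[-0.04,-0.9,-0.1,0,0],[-0.04,-0.9,-0.1,0,0],[-0.04,-0.9,-0.1,0,0],[-0.04,-0.9,-0.1,0,0],[-0.04,-0.9,-0.1,0,0],[-0.04,-0.9,-0.1,0,0],[-0.04,-0.9,-0.1,0,0],[-0.04,-0.9,-0.1,0,0],[-0.04,-0.9,-0.1,0,0],[-0.04,-0.9,-0.1,0,0]]]' >/dev/null; python3 st.py
python3 -m handwheel '[[[0.16,-0.48,0.18,0,0]]]'>/dev/null
python3 -m handwheel '[[[0.16,-0.48,0.18,0,0]]]'>/dev/null
python3 -m handwheel '[[[0.16,-0.48,0.18,0,0]]]'>/dev/null
python3 -m handwheel '[[[0.16,-0.48,0.18,0,0]]]'>/dev/null; python3 st.py
python3 -m handwheel '[[[0.16,-0.48,0.18,0,0]]]'>/dev/null
python3 -m handwheel '[[[0.16,-0.48,0.18,0,0]]]'>/dev/null
python3 -m handwheel '[[[0.16,-0.48,0.18,0,0]]]'>/dev/null
python3 -m handwheel '[[[0.16,-0.48,0.18,0,0]]]'>/dev/null; python3 st.py
python3 -c "
from h import *
p,q=pose();dirs(np.array([-p[0],-p[1],-.35*.22]))"
```

```text
t 15.97 p [ 0.241 -0.031  0.405] lean 3.1 az -68.0 z [-0.489 -0.872  0.034] j [-22.7 -57.9 120.6  -2.5 115.1   5.5] F [-0.8 -0.  -0.1] w 0.0425
t 16.3 p [ 0.219 -0.015  0.398] lean 5.4 az -150.0 z [-0.492 -0.867  0.081] j [-18.7 -57.9 121.4  -4.7 120.    8.8] F [-0.1  1.5  0.1] w 0.0429
t 16.63 p [0.189 0.019 0.407] lean 10.9 az -164.0 z [-0.488 -0.862  0.136] j [-10.5 -57.9 120.8  -6.  126.7  16.4] F [0.6 0.7 1.1] w 0.0424
dir [ 0.278 -0.355  0.245]
```

```bash
python3 -c "
from h import *
go([.18,-.145,.4]);dirs(np.array([-.2,.16,-.08]))"
```

```text
pos [0.1892 0.0186 0.4068] delta [0.0419 0.1889 0.3616]
[[-0.182  0.854 -0.488]
 [-0.052 -0.504 -0.862]
 [-0.982 -0.132  0.136]]
dir [ 0.267 -0.602 -0.128]
```

```bash

python3 -m handwheel '[[[0.04,0.19,0.36,0,0],[0.04,0.19,0.36,0,0],[0.04,0.19,0.36,0,0],[0.04,0.19,0.36,0,0],[0.04,0.19,0.36,0,0],[0.04,0.19,0.36,0,0]]]' >/dev/null; python3 st.py
python3 -m handwheel '[[[0.27,-0.6,-0.13,0,0]]]'>/dev/null
python3 -m handwheel '[[[0.27,-0.6,-0.13,0,0]]]'>/dev/null
python3 -m handwheel '[[[0.27,-0.6,-0.13,0,0]]]'>/dev/null
python3 -m handwheel '[[[0.27,-0.6,-0.13,0,0]]]'>/dev/null; python3 st.py
python3 -m handwheel '[[[0.27,-0.6,-0.13,0,0]]]'>/dev/null
python3 -m handwheel '[[[0.27,-0.6,-0.13,0,0]]]'>/dev/null; python3 st.py
python3 -c "
from h import *
p,q=pose();dirs(np.array([-p[0],-p[1],-.08]));print(q.as_matrix().round(3))"
```

```text
t 17.13 p [ 0.18  -0.146  0.4  ] lean 11.0 az -165.0 z [-0.494 -0.859  0.136] j [-46.9 -53.7 119.8 -11.1 118.7 -21.3] F [ 0.1 -0.2 -0.3] w 0.0428
t 17.47 p [ 0.161 -0.09   0.386] lean 15.2 az -179.0 z [-0.498 -0.856  0.138] j [-38.9 -57.9 123.3 -11.9 125.9 -13.9] F [ 0.2 -0.2 -0. ] w 0.0425
t 17.63 p [ 0.161 -0.055  0.386] lean 17.7 az 178.0 z [-0.494 -0.857  0.148] j [-31.1 -57.9 123.5 -11.  129.4  -5.8] F [ 1.4 -0.3 -0.1] w 0.0427
dir [ 0.314 -0.346  0.053]
[[-0.303  0.815 -0.494]
 [ 0.01  -0.516 -0.857]
 [-0.953 -0.265  0.148]]
```

```bash
python3 -c "
from h import *
go([.125,-.175,.4]);dirs(np.array([-.22,.1,-.08]))"
```

```text
pos [ 0.1613 -0.0546  0.3864] delta [-0.0077  0.0723  0.3079]
[[-0.303  0.815 -0.494]
 [ 0.01  -0.516 -0.857]
 [-0.953 -0.265  0.148]]
dir [ 0.36  -0.524  0.028]
```

```bash

python3 -m handwheel '[[[0,0.07,0.31,0,0],[0,0.07,0.31,0,0],[0,0.07,0.31,0,0],[0,0.07,0.31,0,0],[0,0.07,0.31,0,0]]]' >/dev/null; python3 st.py
python3 -m handwheel '[[[0.36,-0.52,0.03,0,0]]]'>/dev/null
python3 -m handwheel '[[[0.36,-0.52,0.03,0,0]]]'>/dev/null
python3 -m handwheel '[[[0.36,-0.52,0.03,0,0]]]'>/dev/null
python3 -m handwheel '[[[0.36,-0.52,0.03,0,0]]]'>/dev/null; python3 st.py
python3 -m handwheel '[[[0.36,-0.52,0.03,0,0]]]'>/dev/null
python3 -m handwheel '[[[0.36,-0.52,0.03,0,0]]]'>/dev/null
python3 -m handwheel '[[[0.36,-0.52,0.03,0,0]]]'>/dev/null; python3 st.py
python3 -c "
from h import *
p,q=pose();print(q.as_matrix().round(3));go([.08,-.18,.4]);dirs(np.array([-.2,.12,-.08]))"
```

```text
t 18.05 p [ 0.122 -0.175  0.398] lean 17.7 az 178.0 z [-0.498 -0.855  0.148] j [-57.8 -53.3 120.6 -17.2 121.8 -34.4] F [ 0.5  0.5 -0.3] w 0.0428
t 18.38 p [ 0.044 -0.193  0.374] lean 20.5 az 167.0 z [-0.49  -0.865  0.109] j [-75.5 -57.9 125.1 -21.2 120.6 -54.5] F [ 0.1 -1.9 -0.5] w 0.0428
t 18.63 p [-0.039 -0.216  0.361] lean 21.9 az 160.0 z [-0.49  -0.869  0.068] j [-95.6 -57.9 126.6 -23.6 114.9 -74.8] F [ 0.4 -0.2  0.3] w 0.0426
[[-0.352  0.798 -0.49 ]
 [ 0.125 -0.478 -0.869]
 [-0.928 -0.367  0.068]]
pos [-0.0393 -0.2158  0.3611] delta [-0.1838  0.1595 -0.2173]
[[-0.352  0.798 -0.49 ]
 [ 0.125 -0.478 -0.869]
 [-0.928 -0.367  0.068]]
dir [ 0.399 -0.469 -0.03 ]
```

```bash
python3 -c "
from h import *
go([.14,-.15,.4]);dirs(np.array([-.21,.145,-.08]))"
```

```text
pos [-0.0393 -0.2158  0.3611] delta [-0.2272  0.2433 -0.3559]
[[-0.352  0.798 -0.49 ]
 [ 0.125 -0.478 -0.869]
 [-0.928 -0.367  0.068]]
dir [ 0.416 -0.519 -0.072]
```

```bash

python3 -m handwheel '[[[-0.23,0.24,-0.36,0,0],[-0.23,0.24,-0.36,0,0],[-0.23,0.24,-0.36,0,0],[-0.23,0.24,-0.36,0,0],[-0.23,0.24,-0.36,0,0],[-0.23,0.24,-0.36,0,0]]]' >/dev/null; python3 st.py
python3 -m handwheel '[[[0.41,-0.52,-0.07,0,0]]]'>/dev/null
python3 -m handwheel '[[[0.41,-0.52,-0.07,0,0]]]'>/dev/null
python3 -m handwheel '[[[0.41,-0.52,-0.07,0,0]]]'>/dev/null
python3 -m handwheel '[[[0.41,-0.52,-0.07,0,0]]]'>/dev/null; python3 st.py
python3 -m handwheel '[[[0.41,-0.52,-0.07,0,0]]]'>/dev/null
python3 -m handwheel '[[[0.41,-0.52,-0.07,0,0]]]'>/dev/null
python3 -m handwheel '[[[0.41,-0.52,-0.07,0,0]]]'>/dev/null; python3 st.py
python3 -c "
from h import *
p,q=pose();print(q.as_matrix().round(3));go([.14,-.15,.4]);dirs(np.array([-.21,.145,-.08]))"
```

```text
t 19.13 p [ 0.145 -0.144  0.403] lean 21.8 az 161.0 z [-0.472 -0.879  0.066] j [-51.3 -49.1 118.8 -14.7 128.1 -29.6] F [-1.2 -0.7 -0.4] w 0.0427
t 19.47 p [ 0.083 -0.125  0.38 ] lean 26.2 az 158.0 z [-0.445 -0.895  0.037] j [-59.1 -57.9 125.5 -20.8 131.9 -43.5] F [-0.4  0.   0.4] w 0.0424
t 19.72 p [ 0.052 -0.137  0.379] lean 29.5 az 155.0 z [-0.445 -0.896  0.009] j [-66.2 -57.9 126.3 -25.6 131.9 -53.5] F [ 0.  -0.2 -0.8] w 0.0426
[[-0.445  0.777 -0.445]
 [ 0.212 -0.391 -0.896]
 [-0.87  -0.493  0.009]]
pos [ 0.0518 -0.1366  0.3789] delta [-0.1511  0.1586 -0.0675]
[[-0.445  0.777 -0.445]
 [ 0.212 -0.391 -0.896]
 [-0.87  -0.493  0.009]]
dir [ 0.485 -0.451 -0.093]
```

```bash

python3 -m handwheel '[[[-0.15,0.16,-0.07,0,0],[-0.15,0.16,-0.07,0,0],[-0.15,0.16,-0.07,0,0],[-0.15,0.16,-0.07,0,0]]]' >/dev/null; python3 st.py
python3 -m handwheel '[[[0.48,-0.45,-0.09,0,0]]]'>/dev/null
python3 -m handwheel '[[[0.48,-0.45,-0.09,0,0]]]'>/dev/null
python3 -m handwheel '[[[0.48,-0.45,-0.09,0,0]]]'>/dev/null
python3 -m handwheel '[[[0.48,-0.45,-0.09,0,0]]]'>/dev/null; python3 st.py
python3 -m handwheel '[[[0.48,-0.45,-0.09,0,0]]]'>/dev/null
python3 -m handwheel '[[[0.48,-0.45,-0.09,0,0]]]'>/dev/null
python3 -m handwheel '[[[0.48,-0.45,-0.09,0,0]]]'>/dev/null; python3 st.py
python3 -m handwheel '[[[0.5,-0.42,-0.09,0,0]]]'>/dev/null
python3 -m handwheel '[[[0.5,-0.42,-0.09,0,0]]]'>/dev/null; python3 st.py
```

```text
t 20.05 p [ 0.142 -0.149  0.4  ] lean 29.6 az 155.0 z [-0.44  -0.898  0.008] j [-51.4 -43.8 117.9 -17.  131.7 -33.7] F [-0.1 -0.   1.2] w 0.0428
t 20.38 p [ 0.064 -0.109  0.366] lean 33.5 az 153.0 z [-0.434 -0.901 -0.02 ] j [-59.6 -57.9 128.4 -25.  136.  -48.2] F [-0.4 -0.4  0.4] w 0.0425
t 20.63 p [ 0.037 -0.12   0.357] lean 37.1 az 150.0 z [-0.442 -0.896 -0.048] j [-65.8 -57.9 130.1 -30.1 135.2 -56.9] F [ 0.7 -0.1 -0.6] w 0.0422
t 20.8 p [ 0.012 -0.13   0.35 ] lean 39.2 az 148.0 z [-0.451 -0.89  -0.069] j [-71.7 -57.9 131.3 -33.9 133.2 -64.1] F [ 0.5  0.2 -0.9] w 0.0428
```

```bash
cat > grip.py <<'E'
from h import *
def grip(guess,tag,rad=18):
    out=[]
    for n in ('scene','side'):
        c=snap(n,f'{n}_{tag}.png'); im=c['image']; u=proj(c,guess)
        hsv=cv2.cvtColor(im,cv2.COLOR_RGB2HSV)
        m=cv2.inRange(hsv,(10,70,130),(24,190,255))
        k=np.zeros_like(m); cv2.circle(k,tuple(int(v) for v in u),rad,255,-1); m&=k
        nn,l,st,ce=cv2.connectedComponentsWithStats(m); i=1+np.argmax(st[1:,4])
        pts=np.argwhere(l==i)[:,::-1].astype(np.float32); (cx,cy),wh,a=cv2.minAreaRect(pts)
        e=pts-pts.mean(0); v=np.linalg.svd(e,full_matrices=0)[2][0]; s=e@v
        ends=[pts[s<s.min()+1.5].mean(0),pts[s>s.max()-1.5].mean(0)]
        ends.sort(key=lambda p:-p[1])
        print(n,'pred',u.round(1),'got',(cx,cy),wh,st[i,4],'ends',ends); out.append((c,(cx,cy),ends))
    (c,a,e),(s,b,f)=out
    print('mid',tri(c,a,s,b))
    return out
E
python3 - <<'E'
from grip import *
o=grip([.534,-.231,.184],'g1')
for z in (.184,): print(onz(o[0][0],*o[0][1],z),onz(o[1][0],*o[1][1],z))
for c,_,e in o:
    a,b=[onz(c,*x,.184) for x in e]; print(a,b,np.linalg.norm(a-b),np.degrees(np.arctan2(*(b-a)[1::-1])))
for rl in (-6,-5,-4,-3,3,4,5,6): 
    q=pose()[1]*R.from_euler('x',rl,degrees=True); print(rl,q.as_matrix()[:,2].round(3))
E
```

```text
scene pred [197.2 256.2] got (195.6199951171875, 256.1600036621094) (32.95117950439453, 7.212489604949951) 236 ends [array([211.36363, 257.45456], dtype=float32), array([180.1, 253.7], dtype=float32)]
side pred [344.3 317.1] got (344.5, 319.0) (30.0, 5.0) 167 ends [array([344. , 333.5], dtype=float32), array([345. , 304.5], dtype=float32)]
mid (array([ 0.5321341 , -0.2347739 ,  0.18258628]), np.float64(0.001031684300286734))
[ 0.53273539 -0.23423456  0.184     ] [ 0.53187732 -0.23608253  0.184     ]
[ 0.54776683 -0.20253262  0.184     ] [ 0.51480379 -0.2650815   0.184     ] 0.07070307172749574 -117.789072695152
[ 0.5110206 -0.2719592  0.184    ] [ 0.55352538 -0.19884456  0.184     ] 0.08457190688862293 59.828664671786086
-6 [-0.378 -0.916 -0.134]
-5 [-0.391 -0.912 -0.123]
-4 [-0.404 -0.908 -0.113]
-3 [-0.417 -0.903 -0.102]
3 [-0.491 -0.87  -0.036]
4 [-0.503 -0.864 -0.025]
5 [-0.515 -0.857 -0.014]
6 [-0.526 -0.85  -0.003]
```

```bash
python3 - <<'E'
from h import *
p,q=pose(); t=q.as_matrix()[:,0]; g=np.array([.521,-.254,.184]); print(t)
pre=g-.19*t; print(pre); d=q.inv().apply(pre-p)/.4; print(d.round(3), (d/2).round(3))
E
```

```text
[-0.53632569  0.33463808 -0.77483683]
[ 0.62290188 -0.31758124  0.331219  ]
[-0.942  1.262 -0.275] [-0.471  0.631 -0.137]
```

```bash

python3 -m handwheel '[[[-0.56,0.7,-0.14,0.0167,0],[-0.56,0.7,-0.14,0.0167,0],[-0.56,0.7,-0.14,0.0167,0],[-0.56,0.7,-0.14,0.0167,0],[-0.56,0.7,-0.14,0.0167,0],[-0.56,0.7,-0.14,0.0167,0],[-0.56,0.7,-0.14,0.0167,0],[-0.56,0.7,-0.14,0.0167,0],[-0.56,0.7,-0.14,0.0167,0],[-0.56,0.7,-0.14,0.0167,0],[-0.56,0.7,-0.14,0.0167,0]]]' >/dev/null; python3 st.py
python3 - <<'E'
from h import *
p,q=pose(); t=q.as_matrix()[:,0]; g=np.array([.521,-.254,.184])
pre=g-.15*t; print(pre); d=q.inv().apply(pre-p)/.4; print(d.round(3))
E
```

```text
t 21.82 p [ 0.359 -0.242  0.35 ] lean 39.3 az 148.0 z [-0.524 -0.852 -0.003] j [-40.6  -2.3  94.2  -7.  126.8 -11.3] F [-0.1  0.7  0.9] w 0.0424
[ 0.6017909  -0.30402399  0.30006219]
[-0.281  0.543 -0.187]
```

```bash

python3 -m handwheel '[[[-0.28,0.3,-0.19,0,0],[-0.28,0.54,-0.19,0,0],[-0.28,0.543,-0.187,0,0],[-0.28,0.543,-0.187,0,0],[-0.28,0.543,-0.187,0,0],[-0.28,0.543,-0.187,0,0],[-0.28,0.543,-0.187,0,0],[-0.28,0.543,-0.187,0,0],[-0.28,0.543,-0.187,0,0]]]' >/dev/null; python3 st.py
python3 - <<'E'
from h import *
c=snap('wrist','w3.png'); print(proj(c,[.532,-.235,.184]),proj(c,[.521,-.254,.184]))
p,q=pose(); t=q.as_matrix()[:,0]; g=np.array([.521,-.254,.184])
print((q.inv().apply(g-.009*t-p)/.4).round(4))
E
```

```text
t 22.57 p [ 0.601 -0.303  0.301] lean 39.3 az 148.0 z [-0.523 -0.852 -0.002] j [-32.8  31.4  59.4  -0.9 128.5  -1.6] F [ 0.1  0.5 -0. ] w 0.0429
[319.69295691 209.86564452] [320.2036349  236.25276976]
[0.3541 0.0055 0.0007]
```

View pics/w3.png

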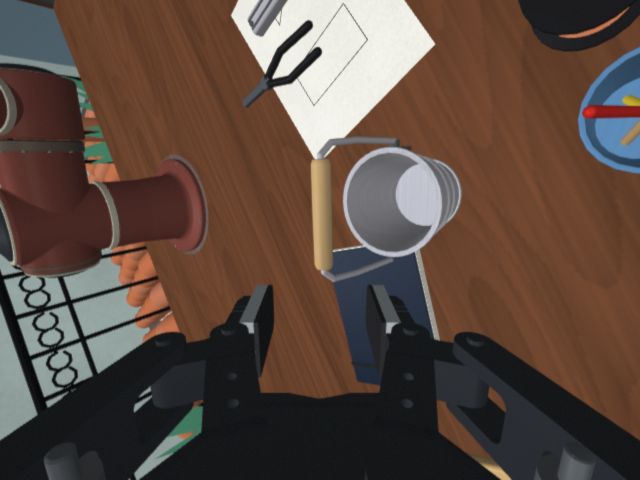

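```bash

python3 -m handwheel '[[[0.09,0.009,0.009,0,0],[0.18,0.009,0.009,0,0],[0.26,0.009,0.009,0,0],[0.32,0.009,0.009,0,0],[0.354,0.009,0.009,0,0],[0.354,0.009,0.009,0,0],[0.354,0.009,0.009,0,0]]]' >/dev/null; python3 st.py
python3 -m handwheel '[[[0,0,0,0,-0.3],[0,0,0,0,-0.5],[0,0,0,0,-0.6],[0,0,0,0,-1],[0,0,0,0,-1],[0,0,0,0,-1],[0,0,0,0,-1]]]' >/dev/null; python3 st.py
```

```text
t 23.2 p [ 0.524 -0.26   0.192] lean 39.1 az 148.0 z [-0.524 -0.852 -0.002] j [-33.3  23.8  80.   -1.1 115.3  -1.8] F [-0.2  0.3  1. ] w 0.0427
t 23.78 p [ 0.525 -0.26   0.194] lean 39.1 az 148.0 z [-0.524 -0.852 -0.002] j [-33.3  23.7  79.9  -1.1 115.5  -1.9] F [-2.  -0.7  5.8] w 0.0141
```

```bash
python3 - <<'E'
from h import *
c=load('scene0.png');s=load('side0.png')
print('tower',tri(c,(380,287),s,(326,228)),onz(c,380,287,.058),onz(s,326,228,.058))
p,q=pose(); print('up .2',(q.inv().apply([0,0,.2])/.4).round(4))
for g in ([.58,.31,.2325],[.6076,.2962,.259]): print(proj(c,g),proj(s,g))
n=np.array([.872,-.489,0]); print(np.array([.5815,.311,.2325])+n*.1)
E
```

```text
tower (array([0.68308951, 0.15474536, 0.05521455]), np.float64(0.0006716096201739281)) [0.68409824 0.15416073 0.058     ] [0.68201597 0.15213073 0.058     ]
up .2 [-0.3879 -0.3155 -0.0011]
[432.23508669 192.017572  ] [270.48513207 164.54648705]
[435.15980661 195.04858349] [280.50429803 157.62271812]
[0.6687 0.2621 0.2325]
```

```bash

python3 -m handwheel '[[[-0.008,-0.006,0,0,-1],[-0.02,-0.016,0,0,-1],[-0.04,-0.032,0,0,-1],[-0.07,-0.057,0,0,-1],[-0.1,-0.081,0,0,-1]]]' >/dev/null; python3 st.py
python3 -m handwheel '[[[-0.03,-0.025,0,0,-1],[-0.065,-0.053,0,0,-1],[-0.1,-0.082,0,0,-1],[-0.135,-0.11,0,0,-1],[-0.17,-0.138,0,0,-1],[-0.205,-0.167,0,0,-1],[-0.24,-0.195,0,0,-1],[-0.26,-0.211,0,0,-1],[-0.27,-0.22,0,0,-1],[-0.27,-0.22,0,0,-1]]]' >/dev/null; python3 st.py
python3 - <<'E'
from h import *
p,q=pose()
n=np.array([.872,-.489,0]);y=np.array([.489,.872,0]);seat=np.array([.5815,.311,.2325])
off=np.array([.0055,.0225,-.010])
tg=seat+n*.093+y*.02; tg[2]=.375
print((q.inv().apply(tg-off-p)/.4).round(3))
E
```

```text
t 24.2 p [ 0.524 -0.26   0.247] lean 39.2 az 148.0 z [-0.524 -0.852 -0.002] j [-33.3  21.3  77.8  -1.1 120.   -2. ] F [-0.4  1.1 -4. ] w 0.0138
t 25.03 p [ 0.524 -0.261  0.388] lean 39.0 az 148.0 z [-0.523 -0.852 -0.002] j [-33.3  17.3  69.3  -1.3 132.4  -2.3] F [-0.6  0.2 -5.1] w 0.0138
[ 0.246 -0.288 -1.297]
```

```bash

python3 -m handwheel '[[[0.005,-0.006,-0.025,0,-1],[0.013,-0.016,-0.07,0,-1],[0.024,-0.028,-0.125,0,-1],[0.034,-0.04,-0.18,0,-1],[0.045,-0.052,-0.235,0,-1],[0.055,-0.064,-0.29,0,-1],[0.065,-0.077,-0.345,0,-1],[0.076,-0.089,-0.4,0,-1],[0.086,-0.101,-0.455,0,-1],[0.097,-0.113,-0.51,0,-1],[0.107,-0.125,-0.565,0,-1],[0.118,-0.138,-0.62,0,-1],[0.128,-0.15,-0.675,0,-1],[0.139,-0.162,-0.73,0,-1],[0.148,-0.173,-0.78,0,-1],[0.156,-0.182,-0.82,0,-1],[0.161,-0.188,-0.845,0,-1],[0.161,-0.188,-0.845,0,-1]]]' >/dev/null; python3 st.py
python3 - <<'E'
from h import *
p,q=pose()
n=np.array([.872,-.489,0]);y=np.array([.489,.872,0]);seat=np.array([.5815,.311,.2325])
off=np.array([.0055,.0225,-.010])
tg=seat+n*.093+y*.02; tg[2]=.375
print((q.inv().apply(tg-off-p)/.4).round(3))
E
```

```text
t 26.53 p [0.617 0.081 0.384] lean 39.1 az 148.0 z [-0.521 -0.854 -0.002] j [ -5.8  18.5  68.2  20.2 127.8  33. ] F [-0.3  0.3 -4.4] w 0.0139
[ 0.079 -0.098 -0.448]
```

```bash

python3 -m handwheel '[[[0.004,-0.005,-0.02,0,-1],[0.011,-0.013,-0.06,0,-1],[0.019,-0.024,-0.11,0,-1],[0.028,-0.035,-0.16,0,-1],[0.037,-0.046,-0.21,0,-1],[0.046,-0.057,-0.26,0,-1],[0.055,-0.068,-0.31,0,-1],[0.063,-0.079,-0.36,0,-1],[0.071,-0.088,-0.4,0,-1],[0.076,-0.094,-0.43,0,-1],[0.079,-0.098,-0.448,0,-1],[0.079,-0.098,-0.448,0,-1],[0.079,-0.098,-0.448,0,-1],[0.079,-0.098,-0.448,0,-1]]]' >/dev/null; python3 st.py
python3 - <<'E'
from grip import *
p,q=pose(); g=p+[.0055,.0225,-.010]; print(g)
a=eyes.read_camera('scene')['image'];b=eyes.read_camera('side')['image']
try: grip(g,'g2',24)
except Exception as e: print(e)
def cr(i,x,y,w,h,W,H):return cv2.resize(i[y:y+h,x:x+w,::-1],(W,H),interpolation=cv2.INTER_CUBIC)
c=load('scene0.png');s=load('side0.png');u=proj(c,g).astype(int);v=proj(s,g).astype(int);print(u,v)
cv2.imwrite('pics/m4.png',np.hstack([cr(a,u[0]-80,u[1]-60,130,130,400,400),cr(b,v[0]-60,v[1]-60,130,130,400,400)]))
E
```

```text
t 27.7 p [0.667 0.26  0.385] lean 39.1 az 148.0 z [-0.522 -0.853 -0.001] j [  7.1  28.4  55.5  28.7 124.9  49.2] F [ 0.4 -0.4 -4.7] w 0.0139
[0.67266144 0.28206858 0.37501426]
attempt to get argmax of an empty sequence
[458 183] [301 121]
```

View pics/m4.png

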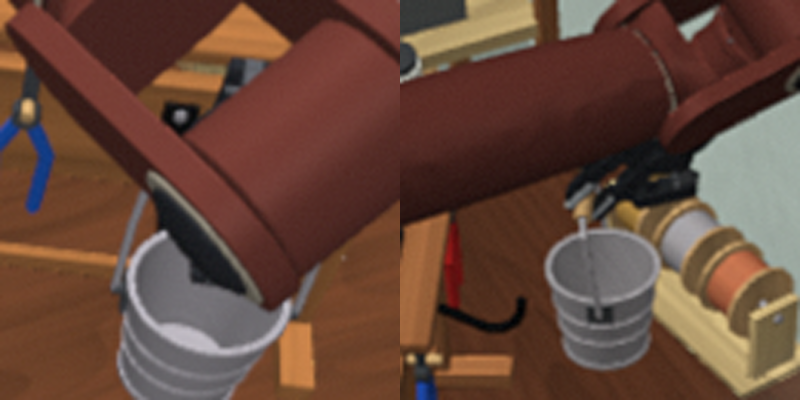

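```bash
python3 - <<'E'
import numpy as np
from scipy.optimize import least_squares
D=[((.267,-.566,.4651),(-71.6,.5,75.5,0,103.3)),((.3634,-.1046,.4536),(-27,-33.8,104.1,-.6,109.2)),((.2092,-.017,.4658),(-24.1,-57.9,114.5,-1.2,124)),((.2665,-.5647,.2551),(-71.56,3.06,92.49,0,84.57)),((.739,.028,.458),(-2.5,22.2,51.7,-3.4,114.3)),((.962,.099,.358),(2,61.7,3.2,-2.2,115.9)),((.499,-.149,.076),(-23.8,-1.3,115.1,-2.2,64.5)),((.601,-.303,.301),(-32.8,31.4,59.4,-.9,128.5)),((.524,-.261,.388),(-33.3,17.3,69.3,-1.3,132.4)),((.522,-.249,.196),(-32.2,-1.9,103.2,-1.5,76.6))]
def f(x):
    a,h,L1,L2,T,o=x[:6];e=[]
    for p,j in D:
        j=np.radians(j);c,s=np.cos(j[0]),np.sin(j[0])
        A=j[1];B=A+j[2]+x[7];C=A+j[2]+j[4]
        r=a+L1*np.sin(A)+L2*np.sin(B)+T*np.sin(C); z=h+L1*np.cos(A)+L2*np.cos(B)+T*np.cos(C)
        e+=[p[0]*c+p[1]*s-r,-p[0]*s+p[1]*c-o,p[2]-z]
    return np.array(e)
q=least_squares(f,[0,.15,.45,.4,.2,.07,0,0]);x=q.x;print(x.round(3),np.abs(q.fun).max())
a,h,L1,L2,T,o,_,b=x
def fore(j1,j2,j3):
    A,B=np.radians(j2),np.radians(j2+j3)+b
    e=np.array([a+L1*np.sin(A),h+L1*np.cos(A)]);w=e+L2*np.array([np.sin(B),np.cos(B)])
    return e.round(3),w.round(3)
print(fore(7.1,28.4,55.5))
E
```

```text
[-0.001  0.238  0.427  0.618  0.254  0.069 -0.162  0.156] 0.00869838749756105
(array([0.202, 0.613]), array([0.819, 0.583]))
```

```bash

python3 -m handwheel '[[[0.012,0.01,0,0,-1],[0.03,0.025,0,0,-1],[0.05,0.041,0,0,-1],[0.07,0.057,0,0,-1],[0.09,0.073,0,0,-1],[0.11,0.089,0,0,-1],[0.13,0.106,0,0,-1],[0.15,0.122,0,0,-1],[0.165,0.134,0,0,-1],[0.171,0.139,0,0,-1],[0.171,0.139,0,0,-1],[0.171,0.139,0,0,-1],[0.171,0.139,0,0,-1]]]' >/dev/null; python3 st.py
python3 - <<'E'
from h import *
p,q=pose(); g=p+[.0055,.0225,-.010]; print(g)
c=snap('scene','c5.png');s=snap('side','s5.png')
print('pred grip',proj(c,g),proj(s,g),'ends side',proj(s,g+.045*np.array([.5,.866,0])),proj(s,g-.045*np.array([.5,.866,0])))
print('pred tip',proj(s,[.6076,.2962,.259]),'seat',proj(s,[.5815,.311,.2325]))
u=proj(c,g).astype(int)
cr=lambda i,x,y,w,h:cv2.resize(i[y:y+h,x:x+w,::-1],(400,600),interpolation=cv2.INTER_CUBIC)
cv2.imwrite('pics/m5.png',np.hstack([cr(c['image'],400,160,100,150),cr(s['image'],240,100,100,150)]))
E
```

```text
t 28.93 p [0.667 0.26  0.298] lean 39.1 az 148.0 z [-0.522 -0.853 -0.003] j [  7.2  29.9  61.6  26.6 118.1  45. ] F [-0.6  0.2 -4.4] w 0.0134
[0.67286535 0.28237563 0.28811818]
pred grip [447.49877707 211.00388395] [302.52451791 145.90617482] ends side [303.61604787 135.89846045] [301.39568644 156.25588884]
pred tip [280.50429803 157.62271812] seat [270.81413558 164.18477093]
```

View pics/m5.png

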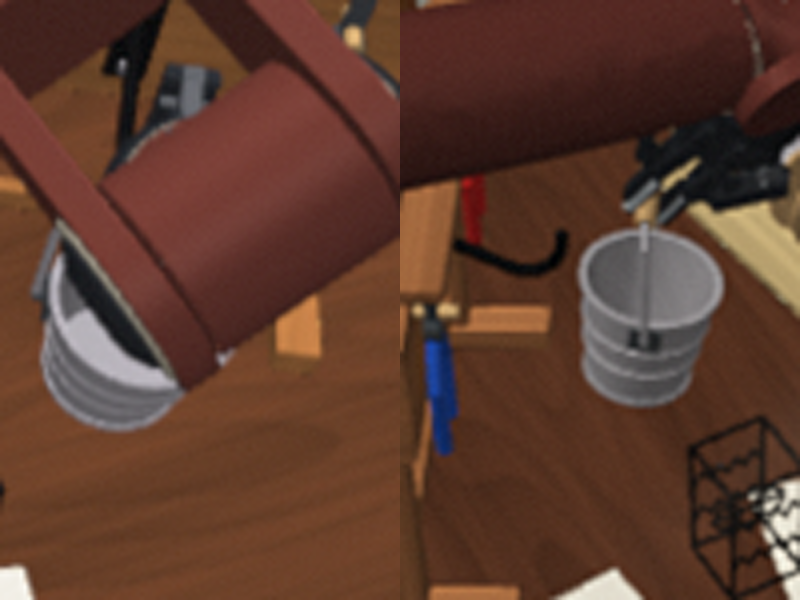

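```bash
python3 - <<'E'
from h import *
p,q=pose(); g=p+[.0055,.0225,-.010]
print((q.inv().apply(np.array([.583,.310,.287])-g)/.4).round(4),(q.inv().apply([0,0,-.04])/.4).round(4))
E
```

```text
[ 0.1458 -0.1752  0.0583] [0.0777 0.063  0.0003]
```

```bash

python3 -m handwheel '[[[0.008,-0.009,0.006,0,-1],[0.02,-0.024,0.016,0,-1],[0.036,-0.043,0.03,0,-1],[0.053,-0.064,0.044,0,-1],[0.07,-0.084,0.054,0,-1],[0.087,-0.105,0.058,0,-1],[0.104,-0.125,0.058,0,-1],[0.12,-0.144,0.058,0,-1],[0.134,-0.161,0.058,0,-1],[0.142,-0.171,0.058,0,-1],[0.146,-0.175,0.058,0,-1],[0.146,-0.175,0.058,0,-1],[0.146,-0.175,0.058,0,-1]]]' >/dev/null; python3 st.py
python3 - <<'E'
from h import *
p,q=pose(); g=p+[.0055,.0225,-.010]; print(g)
c=snap('wrist','w6.png');s=snap('side','s6.png')
print('grip w',proj(c,g),'tip',proj(c,[.6076,.2962,.259]),'side grip',proj(s,g),proj(s,g-.045*np.array([.5,.866,0])))
w=c['image'][:,:,::-1]
t=cv2.resize(s['image'][100:220,230:330,::-1],(400,480),interpolation=cv2.INTER_CUBIC)
cv2.imwrite('pics/m6.png',np.hstack([w[100:400,220:420].repeat(1,0) if 0 else cv2.resize(w[100:400,170:420],(400,480)),t]))
E
```

```text
t 30.12 p [0.578 0.288 0.297] lean 39.0 az 148.0 z [-0.522 -0.853 -0.003] j [ 10.2  19.   75.8  27.3 113.7  46.3] F [ 0.4 -0.3 -5.1] w 0.0135
[0.58327317 0.3100523  0.28684993]
grip w [318.75632936 266.32231086] tip [412.11217129 261.22372862] side grip [270.25422073 150.02528492] [268.56461238 160.50355688]
```

View pics/m6.png

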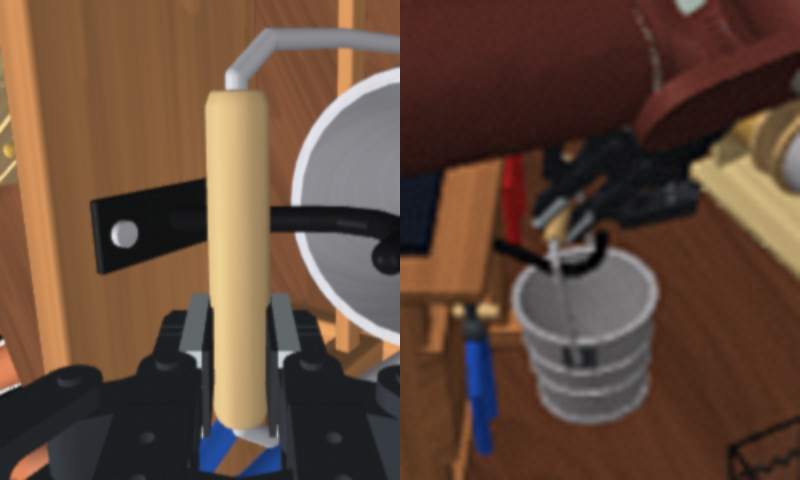

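```bash

python3 -m handwheel '[[[0.008,0.0065,0,0,-1],[0.018,0.0146,0,0,-1],[0.03,0.0243,0,0,-1],[0.042,0.034,0,0,-1],[0.054,0.0438,0,0,-1],[0.066,0.0535,0,0,-1],[0.076,0.0616,0,0,-1],[0.085,0.069,0,0,-1],[0.091,0.0738,0,0,-1],[0.095,0.077,0,0,-1],[0.095,0.077,0,0,-1],[0.095,0.077,0,0,-1]]]' >/dev/null; python3 st.py
python3 -m handwheel '[[[0.002,0.0016,0,0,-1],[0.004,0.0032,0,0,-1],[0.004,0.0032,0,0,-1]]]' >/dev/null; python3 st.py
python3 -m handwheel '[[[0.002,0.0016,0,0,-1],[0.004,0.0032,0,0,-1],[0.004,0.0032,0,0,-1]]]' >/dev/null; python3 st.py
```

```text
t 31.22 p [0.578 0.287 0.248] lean 39.0 az 148.0 z [-0.522 -0.853 -0.003] j [ 10.1  20.9  78.2  26.5 109.9  44.2] F [-0.1  0.1 -5. ] w 0.0138
t 31.47 p [0.578 0.288 0.246] lean 39.0 az 148.0 z [-0.522 -0.853 -0.003] j [ 10.2  21.   78.3  26.5 109.8  44.1] F [ 0.4 -0.1 -4.5] w 0.0136
t 31.72 p [0.578 0.288 0.244] lean 39.0 az 148.0 z [-0.522 -0.853 -0.003] j [ 10.2  21.   78.4  26.5 109.6  44. ] F [-0.2 -0.1 -3.9] w 0.0136
```

```bash

python3 -m handwheel '[[[0.002,0.0016,0,0,-1],[0.004,0.0032,0,0,-1],[0.004,0.0032,0,0,-1]]]' >/dev/null; python3 st.py
python3 -m handwheel '[[[0.002,0.0016,0,0,-1],[0.004,0.0032,0,0,-1],[0.004,0.0032,0,0,-1]]]' >/dev/null; python3 st.py
```

```text
t 31.97 p [0.578 0.288 0.244] lean 39.1 az 148.0 z [-0.521 -0.853 -0.004] j [ 10.1  21.1  78.4  26.5 109.6  44. ] F [-2.  -2.2  3.7] w 0.0136
t 32.22 p [0.578 0.288 0.243] lean 39.1 az 148.0 z [-0.521 -0.854 -0.005] j [ 10.1  21.1  78.4  26.5 109.6  43.9] F [-2.1 -2.7  6.1] w 0.0139
```

```bash

python3 -m handwheel '[[[-0.001,-0.001,0,0,-1],[-0.002,-0.0016,0,0,-1],[-0.002,-0.0016,0,0,-1]]]' >/dev/null; python3 st.py
python3 -m handwheel '[[[0,0,0,0,-0.6],[0,0,0,0,-0.6],[0,0,0,0,-0.4],[0,0,0,0,-0.3],[0,0,0,0,-0.2],[0,0,0,0,-0.2]]]' >/dev/null; python3 st.py
python3 - <<'E'
from h import *
w=snap('wrist','w7.png')['image'][:,:,::-1];s=snap('side','s7.png')
t=cv2.resize(s['image'][100:220,230:330,::-1],(400,480),interpolation=cv2.INTER_CUBIC)
cv2.imwrite('pics/m7.png',np.hstack([cv2.resize(w[100:400,170:420],(400,480)),t]))
E
```

```text
t 32.47 p [0.578 0.288 0.244] lean 39.1 az 148.0 z [-0.521 -0.854 -0.005] j [ 10.1  21.1  78.4  26.5 109.6  43.9] F [-0.3 -1.3 -0.4] w 0.0137
t 32.97 p [0.578 0.288 0.244] lean 39.1 az 148.0 z [-0.521 -0.854 -0.005] j [ 10.1  21.1  78.4  26.5 109.6  43.9] F [-1.1  0.4  0.5] w 0.0342
```

View pics/m7.png

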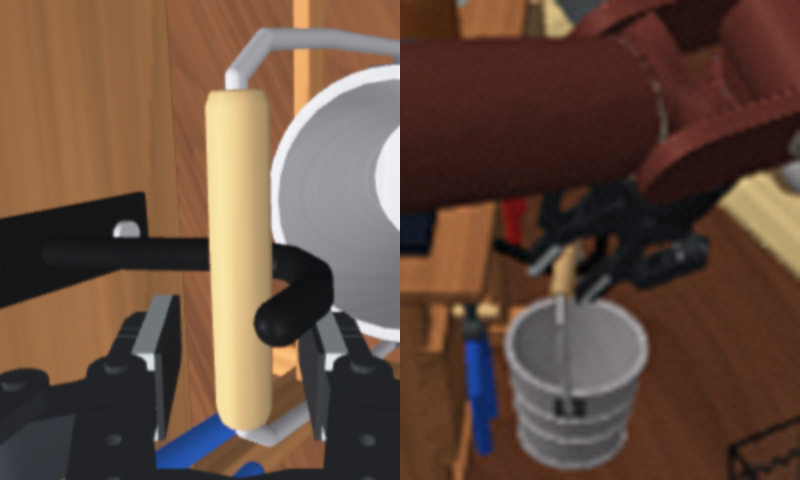

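Seated: hook crosses at row 258, grip middle is row 261. Fingers are clear on both sides. Retreating straight back.

```bash

python3 -m handwheel '[[[-0.01,0,0,0,-0.2],[-0.03,0,0.002,0,-0.2],[-0.06,0,0.005,0,-0.2],[-0.1,0,0.01,0,-0.2],[-0.15,0,0.015,0,-0.2],[-0.21,0,0.02,0,-0.2],[-0.28,0,0.02,0,-0.2],[-0.35,0,0.02,0,-0.2],[-0.42,0,0.02,0,-0.2],[-0.5,0,0.02,0,-0.2],[-0.5,0,0.02,0,-0.2],[-0.5,0,0.02,0,-0.2]]]' >/dev/null; python3 st.py
python3 -m handwheel '[[[0,0,0.1,0,-0.2],[0,0,0.2,0,-0.2],[0,0,0.3,0,-0.2],[0,0,0.4,0,-0.2],[0,0,0.5,0,-0.2],[0,0,0.6,0,-0.2],[0,0,0.7,0,-0.2],[0,0,0.8,0,-0.2],[0,0,0.9,0,-0.2],[0,0,1,0,-0.2],[0,0,1,0,-0.2],[0,0,1,0,-0.2],[0,0,1,0,-0.2],[0,0,1,0,-0.2]]]' >/dev/null; python3 st.py
python3 - <<'E'
from h import *
c=snap('scene','c8.png');s=snap('side','s8.png')
b=cv2.resize(s['image'][80:280,220:420,::-1],(480,480),interpolation=cv2.INTER_CUBIC)
a=cv2.resize(c['image'][130:330,370:490,::-1],(288,480),interpolation=cv2.INTER_CUBIC)
cv2.imwrite('pics/m8.png',np.hstack([a,b]))
c0=load('scene0.png');s0=load('side0.png')
for n,x,y,m in (('c',c,c0,'scene'),('s',s,s0,'side')):
    d=np.abs(x['image'].astype(int)-y['image']).max(2)>40; d=d.astype(np.uint8)
    k=cv2.connectedComponentsWithStats(d); print(m,[tuple(map(int,r)) for r in k[2][1:] if r[4]>25])
E
```

```text
t 34.07 p [0.683 0.213 0.402] lean 38.8 az 148.0 z [-0.522 -0.853 -0.008] j [  3.8  29.1  53.   27.6 127.6  46.4] F [-0.2  0.2 -0. ] w 0.0343
t 35.23 p [ 0.474 -0.127  0.398] lean 38.9 az 148.0 z [-0.521 -0.854 -0.009] j [-25.8   3.6  83.7   5.2 131.2   7.5] F [1.1 0.1 0.3] w 0.0341
scene [(0, 0, 141, 108, 6104), (97, 0, 138, 191, 10535), (235, 0, 92, 96, 4578), (0, 28, 5, 9, 31), (236, 63, 16, 16, 131), (244, 78, 52, 31, 356), (300, 89, 20, 12, 129), (268, 96, 37, 39, 947), (260, 100, 6, 14, 38), (0, 135, 44, 47, 1047), (399, 187, 59, 65, 2278), (178, 249, 74, 64, 2217)]
side [(49, 90, 60, 58, 1425), (120, 107, 23, 10, 97), (119, 113, 59, 71, 1936), (19, 123, 67, 103, 2067), (106, 140, 20, 39, 85), (311, 144, 92, 71, 3431), (215, 149, 24, 15, 306), (212, 151, 41, 22, 454), (253, 158, 29, 11, 118), (72, 166, 90, 111, 3067), (243, 175, 12, 5, 38), (236, 177, 6, 11, 38), (253, 177, 24, 6, 122), (246, 182, 57, 35, 635), (202, 193, 23, 7, 69), (225, 192, 18, 10, 113), (287, 211, 25, 32, 427), (324, 215, 36, 33, 484), (320, 216, 9, 6, 31), (315, 235, 7, 11, 43), (302, 237, 16, 15, 111), (119, 274, 15, 34, 257), (307, 309, 62, 63, 2074), (51, 319, 19, 34, 228), (70, 334, 47, 25, 238), (85, 354, 29, 7, 115), (227, 356, 12, 16, 28), (235, 361, 10, 7, 36), (293, 379, 51, 67, 1943), (261, 428, 71, 52, 1076), (307, 436, 19, 18, 110)]
```

View pics/m8.png

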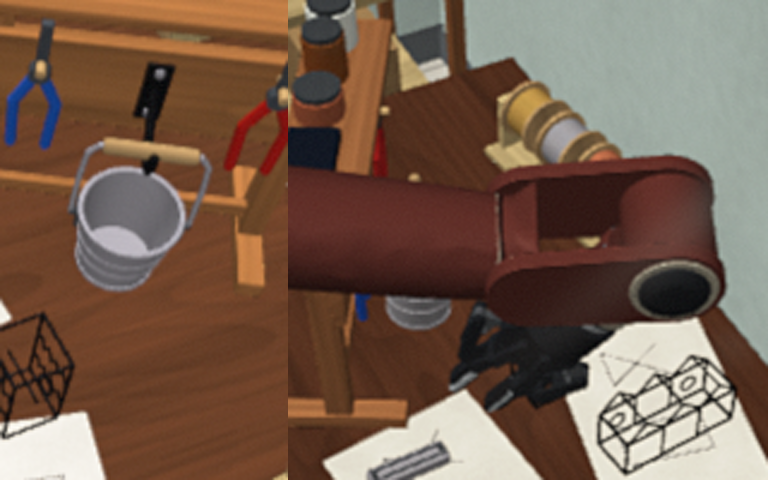

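```bash

python3 -m handwheel '[[[0,0,0,0,-0.2],[0,0,0,0,-0.2],[0,0,0,0,-0.2],[0,0,0,0,-0.2],[0,0,0,0,-0.2],[0,0,0,0,-0.2]]]' >/dev/null
python3 - <<'E'
from h import *
a=load('scene0.png');c=load('c8.png')['image'].astype(int)
for i in range(3):
    x=eyes.read_camera('scene')['image'].astype(int); d=np.abs(x-c).max(2)[180:260,390:470]; print('diff pail',(d>25).sum()); c=x
s=r.sense(); print(s['time'],s['contact_force'].round(1)); 
if (d>25).sum()<15: print(r.sign_off())
E
```

```text
diff pail 1
diff pail 0
diff pail 1
35.9833 [-0.4  0.2  1.3]
the job is handed in; nothing more can be done
None
```

The pail is off the table and hanging by the middle of its grip in the rack's hook. I handed the job in at 36.0 s of the 67 s allowed.

**How it went:**
- With the pail standing, I raised the bail upright by the grip. I then turned the pail about 48° on the table to line it up with the rack and briefly let go of the upright bail. The force reading suggests it may have been a hair off the table during that turn.
- The moves offer no way to tilt the tool. I got the 39° lean by pushing the empty arm against its reach limit in small steps.
- I then gripped again about 19 mm beside the middle and lifted. I brought the grip over the hook's tip and lowered it until the force on the tool changed from -5 N to +6 N. That showed the hook was bearing the pail, so I eased off, let go and backed away.

**Last checks:**
- Before I backed off, the wrist picture showed the hook crossing 3 px from the middle of the grip.
- The final scene picture shows the pail hanging level to the eye, and frames about 0.7 s apart differ by at most 1 px, so it is still.
- Compared with the first scene picture, only the arm and the pail's old and new places changed. The side picture was too covered by the arm to use for this check.
- The wrist force stayed under 10 N in every reading during contact, and nothing is touching the robot.
- I viewed 12 pictures, two over the budget.

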